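# Draw a slipped kiln thermocouple back to its mark and hold it

## Robot

A 6-joint arm with a two-finger parallel gripper is mounted at the origin on the work surface. World frame = base frame: x ahead of the robot, y to its left, z up, the work surface at z = 0. Lengths are in m, angles in rad, forces in N, time in s.
With the tool pointing down it reaches from about 0.375 to 0.9 m from the base axis. Payload 3.1 kg.
Tool frame: the origin (TCP) lies between the finger pads; the fingertips stand 22 mm ahead of it and the grasp point (between the pads) lies 3 mm ahead of it; z points along the fingers, y is the line along which they close (so a half turn about z gives the same grasp; the last joint's range is limited). The gripper opens to 87 mm and grips with 3 to 60 N. Pads are 19 mm wide; open, the fingers measure 117 mm over their backs; the gripper's body (75 mm by 190 mm) begins 51 mm behind the grasp point.
Start: joints at [-1.44, 0.527, 1.433, -0, 1.181, -0.178], TCP at [0.191, -0.595, 0.245] pointing down, gripper open.
Joint ranges: [-3.08, 3.08], [-0.75, 2.2], [0.22, 2.44], [-1.43, 4.57], [0, 2.65], [-2.85, 2.85]. Speed limits (rad/s): [2.79, 2.79, 3.14, 3.14, 3.14, 3.14].

## Interface

Orientations are given as a unit quaternion [x, y, z, w].
In Python, from rig import robot gives the robot as it stands.
- The arm moves only by the tool move_arm, never from a script. Its argument "series" is text: rows parted by semicolons, each of 6 numbers parted by spaces: the shift along the tool's x, y, z in mm, then the turn, a rotation vector about the tool's x, y, z in degrees. In form: dx dy dz ax ay az; .... A call has 1 to 8 rows; each row is the pose to reach, as a shift and turn from the pose commanded when the call began, along the tool's axes at that moment; what a row does not reach only later rows make up. A row lasts 1/12 s, in which the tool goes at most 41.7 mm and 7.16 degrees, less where a joint would pass 70% of its speed; a pose out of reach is approached as far as the arm can. A call with a gripper value outside its range is refused whole. "jaw" is the opening, from 0 (shut) to 1 (fully open), set as the call begins (left out, the last holds). The fingers move at their own pace and stop on an object; "newtons" is the grip in N (left out, the last holds). Time passes only in rows, so rows that repeat a pose let the fingers close. It gives the time, the measured TCP pose, the force, the opening and the grip force at its end, in the units of the state.
- robot.get_obs(): the state, without advancing time (a new reading comes with each control period).
- robot.camera(name): name is "scene" or "side" or "wrist"; returns a dict with "img" (420x560x3 uint8, red, green, blue), "mtx" (3x3 intrinsics, pixels), "distortion" ([k1, k2, p1, p2, k3] as OpenCV has them; the pictures are not rectified), "world_to_cam" (4x4, takes a point from world to camera coordinates). Camera axes: x right, y down, z forward; pixel columns grow to the right and rows downward; lengths in m; the calibration is good to about 2 mm. A picture is of the moment at which its call begins. There is no depth.
- robot.hand_in(): hands the job in; it is judged then, once.
Trained networks look in a picture, given as the dict that the camera call returned (one of the last four; its "shot" number tells which), for a name from the list of things; names that differ only in an ending like _2 or _b are one class to them, and where a whole thing is asked for, a point or a joint stands for the part that bears it (a point fixed in the world has none). Each returns a list of dicts, best first, with "p" (0 to 1); they miss things now and then, are a little off and sometimes report something else, mostly with a low value. They report only what shows in the picture. A call takes as long as a camera call. They do not tell look-alikes from the thing itself.
- robot.search_frame(picture, thing): "xyz" ([x, y, z] in m, in world coordinates, good to about 4 mm: the middle of the surface that is visible of it).
- robot.tip_of(picture, thing): "xyz" ([x, y, z] in m, in world coordinates, good to about 4 mm: a listed point, or the origin of a listed thing).
The state is a dict: "time": time; "q": joint angles; "joint_velocities": joint speeds; "joint_torque": joint torques, N m; "position": TCP position; "tool_rot": TCP orientation; "ft_force": force on the tool from outside, world axes, zero at the start; "moment": the same for the moment, N m; "grip_width": finger opening in m; "grip_force": force on a finger pad.
Only numpy, scipy, OpenCV 4.12 (cv2) and the standard library are available. Lean on these libraries where they do the work, as an engineer would, in place of code of your own. Each camera call takes 0.05 s, during which the arm holds its last target. There are 200 camera calls.

## Task

The blue-capped thermocouple on the kiln lid has slid too deep and its ceramic sheath is brittle: draw it up gently, straight along its leaning entry tube, until the black band on its sheath has just come fully clear of the tube's mouth, without forcing it against the tube or pulling it out. Finish while still holding it there, still and in line, so that a workmate can set its clamp; leave the red-capped thermocouple, the spanner, the jug and the jar where they are.

Things in the scene. Friction and masses are not known exactly. Their poses are not given: they have to be found in the camera images.
- kiln: low shut fusing kiln, fixed, 340 mm (its x) by 420 mm (its y), flat steel lid top 155 mm above the bench; blue controller box on its +y flank out to y = +280 mm. Origin: centre of the underside; x points to its back, its front with the black bar handle (sticks out 40 mm) faces -x. Two leaning tubes rise from the lid; a white plug 38 mm high stands on it at x = +100 mm
- entry0: fixed entry tube at the kiln's y = -75 mm: steel, 33 mm across, brass ring (42 mm) at its top, small slack T-screw at its front; leans 15 degrees to the kiln's front. Bore 17 mm across, 50 mm long, open to the kiln's hollow below. Origin: centre of its mouth (top), 200 mm above the bench; z points up along the bore (the way to pull), y is the kiln's y
- entry1: the other entry tube, the same, parallel to entry0, at the kiln's y = +75 mm. Which of the two thermocouples stands in which tube changes from run to run
- tc_head (a point): grip here: centre of the BLUE-capped thermocouple's round metal head, 40 mm across, from 16 mm below to 26 mm above this point (cap 42 mm). A stub 18 mm across sticks out of its back (kiln's +x) 36 mm from the axis: grip across the kiln's y. z points up its axis. At the start its collar (30 mm across) rests on a tube's mouth 48 mm below; about 0.3 kg, loose in the bore, only its weight resists
- tc_band (a point): point on the axis of the blue-capped thermocouple at the lower edge of the black band (8 mm wide) on its white sheath: 103 mm below tc_head along the axis, so 55 mm inside the tube at the start. The sheath is 16 mm across (0.5 mm play all round in the bore) and ends 90 mm below this point
- tc_red_head (a point): centre of the head of the RED-capped thermocouple, same kind of head; its collar rests on its tube's mouth 91 mm below this point and it is already set right: leave it
- spanner: steel spanner 170 mm long, 8 mm thick, lying crossways on the kiln lid in front of the tubes; origin: centre of its underside. Leave it
- jug: green glass jug 180 mm high, 100 mm across the rim, with a handle, on the bench; origin: centre of its underside. Leave it
- frit: amber glass jar of frit with a white cap, 110 mm high, 72 mm across, on the bench; origin: centre of its underside. Leave it
Mind the look-alikes: they are no part of the job. What is shaped like the part that bears tc_head but pink, purple or turquoise is not meant.

How it is judged:
On the way:
1. the blue-capped thermocouple, gripped by the fingers, has started up its tube (at least 12 mm) (z of tc_band in the frame of entry0 above -0.043 m and contact force between the fingers and tc above 1 N), for 0.1 s.
At the end, for the whole second after the job is handed in: the blue-capped thermocouple is held still in the fingers, its band's lower edge within 5 mm of its tube's mouth, in line within 0.05 rad, pressing on the tube with under 12 N; the red-capped one has moved under 10 mm, the spanner, jug and jar under 15 mm ((distance between tc_band and entry0 below 0.005 m or distance between tc_band and entry1 below 0.005 m) and angle between the z axis of tc_head and the z axis of entry0, either way round below 0.05 rad and contact force between the fingers and tc above 1 N and contact force between tc and kiln below 12 N and linear speed of tc below 0.01 m/s and distance of tc_red_head from where it was at the start of the episode below 0.01 m and distance of each of spanner, jug, frit from where it was at the start of the episode below 0.015 m); the arm keeps its last pose, push and grip.
It fails at once if the blue-capped thermocouple is forced against the kiln or its tube (over 30 N) (contact force between tc and kiln above 30 N).
It fails at once if the sheath is drawn too far out (band more than 30 mm above the mouth) (z of tc_band in the frame of entry0 above 0.03 m).
It fails at once if the red-capped thermocouple is disturbed (20 mm) (distance of tc_red_head from where it was at the start of the episode above 0.02 m).
It fails at once if the spanner, jug or jar is knocked (30 mm) (distance of any of spanner, jug, frit from where it was at the start of the episode above 0.03 m).
It also fails if it takes over 35 s, if anything falls off the work surface, if the arm or the gripper's body presses on something with over 40 N, if the wrist force passes 120 N, or if a joint passes its speed limit or range.

## Working session

There is one attempt and no reset: what is moved stays moved. The work goes in short steps, Python scripts to look and compute and a tool call to move; the robot and the scene stay as the last step left them, time stands still between calls to the robot, and variables do not carry over. Pictures are saved under pics/ and viewed, at most 10 in all, crops included, and the job is handed in when it is done.

Besides the shell and the picture viewer there is one more tool, called after "Emit:" in YAML: its name, and indented under it one key for each argument. move_arm: Moves the arm, as the interface text tells. Its arguments: {"type":"object","properties":{"series":{"type":"string"},"jaw":{"type":"number"},"newtons":{"type":"number"}},"required":["series"]}

```bash
mkdir -p pics; ls
python3 - <<'E'
from rig import robot
import cv2
for c in ["scene","side"]:
    p=robot.camera(c); cv2.imwrite(f"pics/{c}0.png",p["img"][:,:,::-1])
    for t in ["kiln","entry0","entry1","tc_head","tc_band","tc_red_head","spanner","jug","frit"]:
        r=robot.tip_of(p,t)
        print(c,t,[( [round(v,3) for v in d["xyz"]],round(d["p"],2)) for d in r[:3]])
o=robot.get_obs();print(o["time"],o["position"],o["tool_rot"])
E
```

```text
pics
scene kiln []
scene entry0 [([0.614, 0.016, 0.195], 0.84)]
scene entry1 [([0.614, 0.016, 0.195], 0.84)]
scene tc_head [([0.195, 0.24, 0.021], 0.88), ([0.7, 0.308, 0.019], 0.68), ([0.174, -0.234, 0.021], 0.67)]
scene tc_band [([0.657, 0.405, 0.013], 0.61), ([0.289, 0.193, 0.014], 0.59), ([0.274, -0.258, 0.015], 0.58)]
scene tc_red_head [([0.595, 0.021, 0.289], 0.79)]
scene spanner [([0.518, -0.026, 0.152], 0.79)]
scene jug [([0.502, 0.566, 0.0], 0.66)]
scene frit [([0.484, -0.512, -0.002], 0.9)]
side kiln []
side entry0 [([0.587, -0.129, 0.198], 0.87), ([0.617, 0.013, 0.202], 0.69)]
side entry1 [([0.587, -0.129, 0.198], 0.87), ([0.617, 0.013, 0.202], 0.69)]
side tc_head [([0.579, -0.131, 0.245], 0.87), ([0.199, 0.239, 0.021], 0.76), ([0.699, 0.312, 0.015], 0.75)]
side tc_band [([0.292, 0.191, 0.013], 0.96), ([0.659, 0.406, 0.021], 0.73)]
side tc_red_head [([0.597, 0.02, 0.281], 0.9)]
side spanner [([0.516, -0.025, 0.155], 0.63)]
side jug [([0.502, 0.566, -0.001], 0.83)]
side frit [([0.483, -0.514, 0.001], 0.82)]
1.0 [ 0.1905578  -0.59521781  0.2445596 ] [9.88027906e-01 1.54275261e-01 5.16813119e-06 4.11575886e-06]
```

View pics/scene0.png

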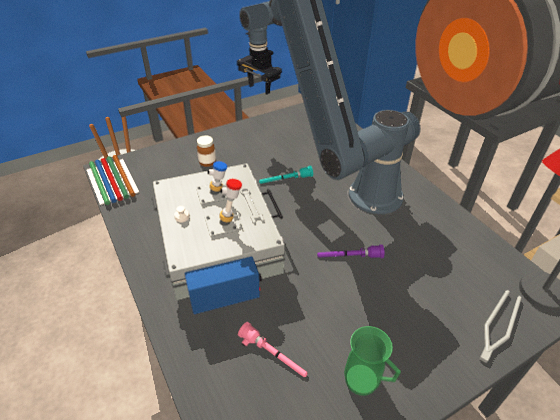

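View pics/side0.png

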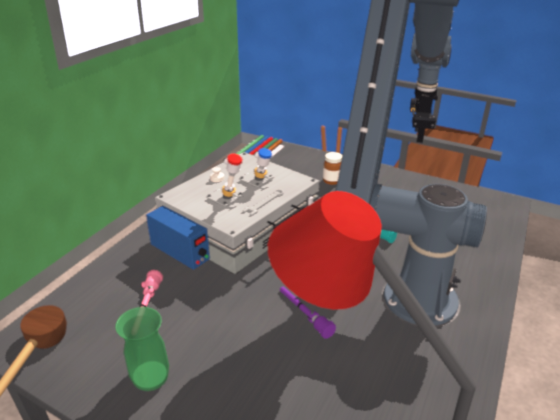

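The blue-capped thermocouple is in the far tube, at scene pixel (220,170) and side pixel (265,158). The red one is in the nearer tube, at scene (232,188). The net gives mouths at (0.587,-0.129) and (0.615,0.015). They are 147 mm apart against 150 expected, with the kiln yawed about -11°.

```bash
cat > h.py <<'E'
from rig import robot
import numpy as np
from scipy.spatial.transform import Rotation as R
def frame(yaw):
    xk=np.array([np.cos(yaw),np.sin(yaw),0]); yk=np.array([-np.sin(yaw),np.cos(yaw),0])
    a=np.radians(15); zb=-np.sin(a)*xk+np.cos(a)*np.array([0,0,1])
    return xk,yk,zb
def tool_R(yaw):
    _,yk,zb=frame(yaw); z=-zb; y=-yk
    return R.from_matrix(np.c_[np.cross(y,z),y,z])
def delta(p,Rt):
    o=robot.get_obs(); Rc=R.from_quat(o["tool_rot"])
    print("d mm",np.round(Rc.inv().apply(np.array(p)-o["position"])*1e3,1),"rot deg",np.round(np.degrees((Rc.inv()*Rt).as_rotvec()),2),"t",o["time"])
E
python3 - <<'E'
from h import *
yaw=-0.19
xk,yk,zb=frame(yaw)
head=np.array([0.587,-0.129,0.199])+0.048*zb
print(head)
delta(head+zb*0.14,tool_R(yaw))
E
```

```text
[ 0.57480025 -0.12665375  0.24536444]
d mm [ 477.  -346.5 -136. ] rot deg [-3.75 14.69 28.47] t 1.0
```

Emit:
move_arm:
  series: "35 -25 -40 0 0 0; 65 -48 -70 0 0 0; 95 -70 -100 0 0 0; 125 -91 -125 0 0 0; 155 -113 -136 0 0 0; 185 -134 -136 0 0 0; 215 -156 -136 0 0 0; 245 -178 -136 0 0 0"
  jaw: 1

```text
time: 1.67
position: [0.3632, -0.36, 0.3817]
tool_rot: [0.988, 0.154, 0.001, 0.001]
ft_force: [1.5, -0.5, -0.6]
grip_width: 0.0871
grip_force: 0.0
```

Emit:
move_arm:
  series: "30 -22 0 -0.5 2 4; 60 -44 0 -1 4 8; 90 -65 0 -1.5 6 12; 120 -87 0 -2 8 16; 150 -109 0 -2.5 10 20; 180 -130 0 -3 12 24; 210 -152 0 -3.5 14 28; 232 -168 0 -3.75 14.69 28.47"

```text
time: 2.33
position: [0.5323, -0.1276, 0.3805]
tool_rot: [0.987, -0.095, 0.131, 0.012]
ft_force: [-0.1, -0.8, 0.1]
grip_width: 0.0874
grip_force: 0.0
```

Run:
```python
from h import *
import cv2
o=robot.get_obs();print(o["position"],o["ft_force"])
xk,yk,zb=frame(-.19)
delta(np.array([.5748,-.1267,.2454])+zb*0.14,tool_R(-.19))
for c in ["wrist","scene","side"]:
    p=robot.camera(c); cv2.imwrite(f"pics/{c}1.png",p["img"][:,:,::-1])
    for t in ["entry0","tc_head","tc_band","tc_red_head"]:
        r=robot.tip_of(p,t)
        print(c,t,[( [round(v,3) for v in d["xyz"]],round(d["p"],2)) for d in r[:3]])
```

```text
[ 0.53230912 -0.12757518  0.38046506] [-0.14681544 -0.79313924  0.10442754]
d mm [ 5.2 -8.9  1.2] rot deg [-0.06 -0.09 -0.09] t 2.3333
wrist entry0 [([0.619, 0.012, 0.203], 0.91), ([0.587, -0.128, 0.2], 0.6)]
wrist tc_head [([0.577, -0.132, 0.246], 0.97), ([0.696, 0.315, 0.024], 0.66), ([0.619, 0.011, 0.203], 0.19)]
wrist tc_band [([0.617, 0.009, 0.203], 0.59)]
wrist tc_red_head [([0.595, 0.018, 0.286], 0.81)]
scene entry0 [([0.589, -0.134, 0.202], 0.69), ([0.614, 0.015, 0.197], 0.63), ([0.595, 0.017, 0.29], 0.22)]
scene tc_head [([0.176, -0.235, 0.022], 0.74), ([0.198, 0.241, 0.021], 0.64), ([0.699, 0.312, 0.023], 0.63)]
scene tc_band [([0.657, 0.405, 0.012], 0.87), ([0.276, -0.261, 0.016], 0.76), ([0.286, 0.193, 0.013], 0.75)]
scene tc_red_head [([0.596, 0.021, 0.288], 0.95)]
side entry0 [([0.62, 0.016, 0.2], 0.92), ([0.589, -0.131, 0.202], 0.8)]
side tc_head [([0.701, 0.311, 0.019], 0.82), ([0.58, -0.13, 0.246], 0.75), ([0.201, 0.241, 0.022], 0.64)]
side tc_band [([0.295, 0.192, 0.013], 0.78), ([0.659, 0.408, 0.016], 0.62)]
side tc_red_head [([0.599, 0.02, 0.289], 0.79)]
```

View pics/wrist1.png

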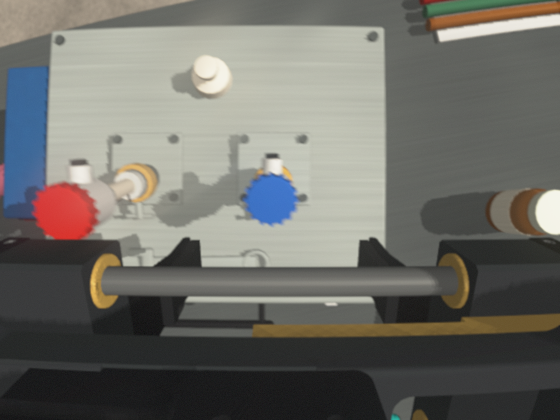

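The wrist view shows the blue cap at about (271,199), its stub pointing up to the back, and the kiln edges nearly square to the image. I'll measure yaw from the lid edges and the axis from the cap.

```bash
cat >> h.py <<'E'
import cv2
def backproj(p,uv,z):
    n=cv2.undistortPoints(np.array(uv,float).reshape(-1,1,2),p["mtx"],np.array(p["distortion"])).reshape(-1,2)
    T=p["world_to_cam"]; Rw=T[:3,:3].T; c=-Rw@T[:3,3]
    d=np.c_[n,np.ones(len(n))]@Rw.T
    return c+d*((z-c[2])/d[:,2])[:,None]
def capuv(p,box=None):
    hsv=cv2.cvtColor(p["img"],cv2.COLOR_RGB2HSV)
    m=cv2.inRange(hsv,(105,150,90),(128,255,255))
    n,l,s,c=cv2.connectedComponentsWithStats(m)
    return s,c
E
python3 - <<'E'
from h import *
p=robot.camera("wrist"); g=cv2.GaussianBlur(cv2.cvtColor(p["img"],cv2.COLOR_RGB2GRAY),(3,3),0).astype(float)
far=[(u,10+np.argmax(np.diff(g[10:45,u]))+.5) for u in range(80,360,8)]
right=[(370+np.argmin(np.diff(g[v,370:400]))+.5,v) for v in range(45,230,8)]
for n,e in [("far",far),("right",right)]:
    w=backproj(p,e,0.155)[:,:2].astype(np.float32)
    l=cv2.fitLine(w,cv2.DIST_HUBER,0,.01,.01).ravel()
    a=np.degrees(np.arctan2(l[1],l[0])); res=(w-l[2:])@[-l[1],l[0]]
    print(n,"yaw",(a+45)%90-45,"rms mm",np.sqrt(np.mean(res**2))*1e3,"med",np.median(abs(res))*1e3, w[0],w[-1])
s,c=capuv(p)
for i in range(1,len(s)):
    if s[i][4]>200: print(s[i],c[i],backproj(p,[c[i]],.2454+.024*.966))
xk,yk,zb=frame(-.19); print("exp",np.array([.5748,-.1267,.2454])+.025*zb)
E
```

```text
far yaw -11.218269 rms mm 0.3400683 med 0.2215349 [0.8297088  0.06739293] [ 0.7642052  -0.26413494]
right yaw -11.076454 rms mm 0.5584651 med 0.17118207 [ 0.73490626 -0.29629368] [ 0.51549286 -0.25206634]
[   3   68   43  121 3580] [ 21.43882682 117.94692737] [[0.68358312 0.07186261 0.268584  ]]
[ 242  175   53   51 1895] [268.35936675 199.76358839] [[ 0.57184536 -0.12774257  0.268584  ]]
exp [ 0.56844597 -0.12547799  0.26954815]
```

Run:
```python
from h import *
yaw=np.radians(-11.15); xk,yk,zb=frame(yaw)
delta(np.array([.5771,-.1280,.2464])+zb*.005,tool_R(yaw))
```

```text
d mm [  7.7 -11.2 135.7] rot deg [-0.06 -0.    0.23] t 3.1333
```

Emit:
move_arm:
  series: "4 -6 30 -0.06 0 0.23; 7.7 -11.2 60 -0.06 0 0.23; 7.7 -11.2 75 -0.06 0 0.23; 7.7 -11.2 75 -0.06 0 0.23; 7.7 -11.2 75 -0.06 0 0.23"

```text
time: 3.55
position: [0.5602, -0.1243, 0.3091]
tool_rot: [0.987, -0.096, 0.129, 0.012]
ft_force: [-0.6, -0.5, -0.8]
grip_width: 0.0869
grip_force: 0.0
```

Run:
```python
from h import *
yaw=np.radians(-11.15); xk,yk,zb=frame(yaw)
delta(np.array([.5771,-.1280,.2464])+zb*.005,tool_R(yaw))
p=robot.camera("wrist"); cv2.imwrite("pics/w2.png",p["img"][:,:,::-1])
print([(d["xyz"],d["p"]) for d in robot.tip_of(p,"tc_head")[:1]])
delta(np.array([.5771,-.1280,.2464])+zb*.005,tool_R(yaw))
s,c=capuv(p)
for i in range(1,len(s)):
    if s[i][4]>200: print(s[i],c[i],backproj(p,[c[i]],.2464+.025*.966))
print(np.array([.5771,-.1280,.2464])+zb*.025)
```

```text
d mm [ 0.5  0.4 60. ] rot deg [-0.04  0.11  0.03] t 3.55
[([0.5765, -0.1296, 0.2512], 0.74)]
d mm [-1.1 -0.1 61.8] rot deg [ 0.03 -0.14  0.03] t 3.65
[  0  64   8 130 682] [  2.36510264 118.26392962] [[0.6818961  0.03384096 0.27055   ]]
[ 248  204   72   63 3341] [283.72852439 237.85303801] [[ 0.5734654  -0.12818385  0.27055   ]]
[ 0.57075166 -0.12674875  0.27054815]
```

View pics/w2.png

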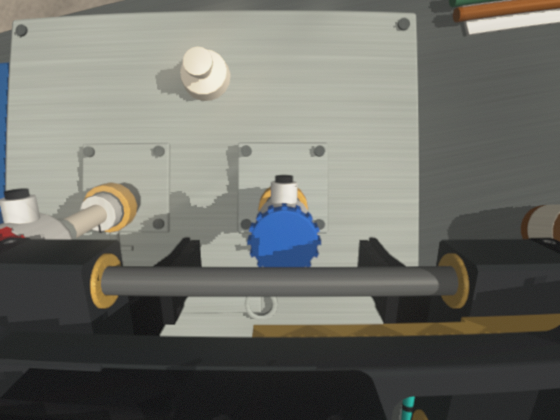

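Emit:
move_arm:
  series: "0.5 1 20 0 0 0; 0.5 1.2 40 0 0 0; 0.5 1.2 55 0 0 0; 0.5 1.2 61 0 0 0; 0.5 1.2 61 0 0 0; 0.5 1.2 61 0 0 0"

```text
time: 4.15
position: [0.5767, -0.1291, 0.2522]
tool_rot: [0.987, -0.096, 0.131, 0.013]
ft_force: [0.2, -0.4, -0.7]
grip_width: 0.0871
grip_force: 0.0
```

Run:
```python
from h import *
yaw=np.radians(-11.15); xk,yk,zb=frame(yaw)
delta(np.array([.5771,-.1280,.2464])+zb*.005,tool_R(yaw))
p=robot.camera("wrist"); cv2.imwrite("pics/w3.png",p["img"][:,:,::-1])
o=robot.get_obs();print(o["ft_force"],o["moment"])
```

```text
d mm [-1.3 -1.2  0.7] rot deg [ 0.02 -0.11  0.02] t 4.15
[-0.04949044  0.89114059 -0.01167738] [0.0426897  0.18521589 0.01647014]
```

View pics/w3.png

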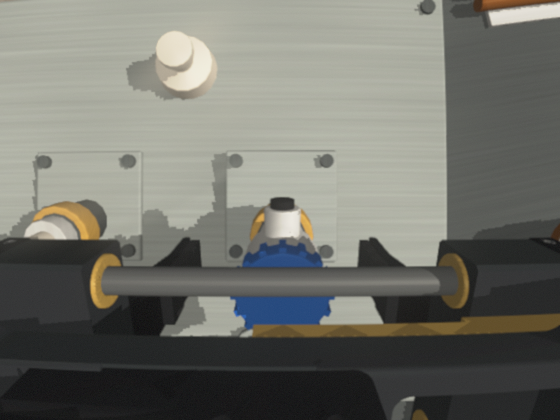

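The cap spans columns 231–335 (centre about 283) and the fingers centre at about 280, so I'll shift another 1 mm along tool +y and close gently.

Emit:
move_arm:
  series: "0 1 0 0 0 0; 0 1 0 0 0 0; 0 1 0 0 0 0; 0 1 0 0 0 0; 0 1 0 0 0 0; 0 1 0 0 0 0; 0 1 0 0 0 0; 0 1 0 0 0 0"
  jaw: 0
  newtons: 5

```text
time: 4.87
position: [0.576, -0.1298, 0.251]
tool_rot: [0.987, -0.096, 0.13, 0.013]
ft_force: [-0.4, 0.7, -0.3]
grip_width: 0.0416
grip_force: 3.3
```

Emit:
move_arm:
  series: "0 0 0 0 0 0; 0 0 0 0 0 0; 0 0 0 0 0 0; 0 0 0 0 0 0"

```text
time: 5.2
position: [0.576, -0.1299, 0.251]
tool_rot: [0.987, -0.096, 0.13, 0.013]
ft_force: [-0.5, -0.3, 0.1]
grip_width: 0.0414
grip_force: 5.0
```

```bash
cat >> h.py <<'E'
def ft(n=6):
    F=[];M=[];P=[]
    for _ in range(n):
        robot.camera("wrist"); o=robot.get_obs(); F.append(o["ft_force"]);M.append(o["moment"]);P.append(o["position"])
    Rc=R.from_quat(o["tool_rot"]).inv()
    print("tool F",np.round(Rc.apply(np.mean(F,0)),2),"std",np.round(np.std(F,0),1),"M",np.round(Rc.apply(np.mean(M,0)),3),"P",np.round(np.mean(P,0),4),"grip",o["grip_width"],o["grip_force"],o["time"])
E
python3 -c "
from h import *
ft()"
```

```text
tool F [0.21 0.61 0.07] std [0.6 0.6 0.5] M [-0.059 -0.205  0.   ] P [ 0.576  -0.1298  0.251 ] grip 0.0417164257361604 5.000608884729445 5.5
```

Emit:
move_arm:
  series: "0 0 0 0 0 0; 0 0 0 0 0 0; 0 0 0 0 0 0; 0 0 0 0 0 0; 0 0 -1 0 0 0; 0 0 -2 0 0 0; 0 0 -3 0 0 0; 0 0 -4 0 0 0"
  newtons: 20

```text
time: 6.17
position: [0.5747, -0.1294, 0.2546]
tool_rot: [0.987, -0.096, 0.13, 0.012]
ft_force: [1.5, -0.5, -2.9]
grip_width: 0.041
grip_force: 20.0
```

```bash
python3 -c "
from h import *
ft()"
```

```text
tool F [-0.19 -0.21  2.74] std [0.7 0.4 0.2] M [ 0.038 -0.234  0.006] P [ 0.5749 -0.1294  0.2549] grip 0.041277054917223964 19.99628707766533 6.4667
```

The wrist carries about 2.8 N, which is just the weight, with almost no side load. I'll keep drawing it up in stages.

Emit:
move_arm:
  series: "0 0 -2 0 0 0; 0 0 -4 0 0 0; 0 0 -6 0 0 0; 0 0 -8 0 0 0; 0 0 -10 0 0 0; 0 0 -12 0 0 0; 0 0 -14 0 0 0; 0 0 -16 0 0 0"

```text
time: 7.13
position: [0.5708, -0.1288, 0.2706]
tool_rot: [0.987, -0.096, 0.13, 0.013]
ft_force: [-0.5, 0.3, -2.8]
grip_width: 0.041
grip_force: 20.0
```

```bash
python3 -c "
from h import *
ft()"
```

```text
tool F [-0.22 -0.37  2.25] std [0.8 0.4 0.2] M [ 0.084 -0.234 -0.01 ] P [ 0.571  -0.1288  0.2706] grip 0.0408243963982241 19.995110258460045 7.4333
```

Emit:
move_arm:
  series: "0 0 -2 0 0 0; 0 0 -4 0 0 0; 0 0 -6 0 0 0; 0 0 -8 0 0 0; 0 0 -10 0 0 0; 0 0 -12 0 0 0; 0 0 -14 0 0 0; 0 0 -16 0 0 0"

```text
time: 8.1
position: [0.5668, -0.128, 0.286]
tool_rot: [0.987, -0.096, 0.13, 0.013]
ft_force: [0.1, -0.3, -2.4]
grip_width: 0.0409
grip_force: 20.0
```

Emit:
move_arm:
  series: "0 0 -2 0 0 0; 0 0 -4 0 0 0; 0 0 -6 0 0 0; 0 0 -8 0 0 0; 0 0 -10 0 0 0; 0 0 -12 0 0 0; 0 0 -14 0 0 0; 0 0 -15 0 0 0"

```text
time: 8.77
position: [0.5631, -0.1273, 0.3006]
tool_rot: [0.987, -0.096, 0.13, 0.013]
ft_force: [-0.8, 0.3, -1.9]
grip_width: 0.0413
grip_force: 20.0
```

Run:
```python
from h import *
ft()
yaw=np.radians(-11.15); xk,yk,zb=frame(yaw)
o=robot.get_obs();print("risen",(o["position"]-[.576,-.1298,.251])@zb, "perp",(o["position"]-[.576,-.1298,.251])@np.c_[xk,yk])
m=np.array([.5771,-.1280,.2464])-.048*zb; out=[]
for c in ["side","scene"]:
    p=robot.camera(c)
    for t in ["tc_band","tc_head","entry0"]:
        print(c,t,[(np.round(d["xyz"],3),round(d["p"],2)) for d in robot.tip_of(p,t) if d["xyz"][2]>.1])
    q,_=cv2.projectPoints(m[None],cv2.Rodrigues(p["world_to_cam"][:3,:3])[0],p["world_to_cam"][:3,3],p["mtx"],np.array(p["distortion"]))
    u,v=q.ravel().astype(int); out.append(cv2.resize(p["img"][v-40:v+30,u-35:u+35],(400,400),interpolation=cv2.INTER_CUBIC))
cv2.imwrite("pics/c4.png",np.hstack(out)[:,:,::-1])
```

```text
tool F [-0.54  0.14  2.27] std [0.5 0.6 0.7] M [ 0.115 -0.243 -0.   ] P [ 0.5631 -0.1273  0.3004] grip 0.04113361454478979 19.994562417268753 9.0667
risen 0.050940386653305414 perp [-1.32465272e-02 -1.91491374e-05]
side tc_band [(array([ 0.59 , -0.13 ,  0.197]), 0.45)]
side tc_head [(array([ 0.569, -0.125,  0.297]), 0.73)]
side entry0 [(array([0.616, 0.015, 0.203]), 0.94), (array([ 0.588, -0.131,  0.2  ]), 0.81)]
scene tc_band [(array([ 0.594, -0.134,  0.194]), 0.54)]
scene tc_head [(array([ 0.566, -0.128,  0.292]), 0.6)]
scene entry0 [(array([0.613, 0.016, 0.194]), 0.84), (array([ 0.591, -0.134,  0.2  ]), 0.63)]
```

View pics/c4.png

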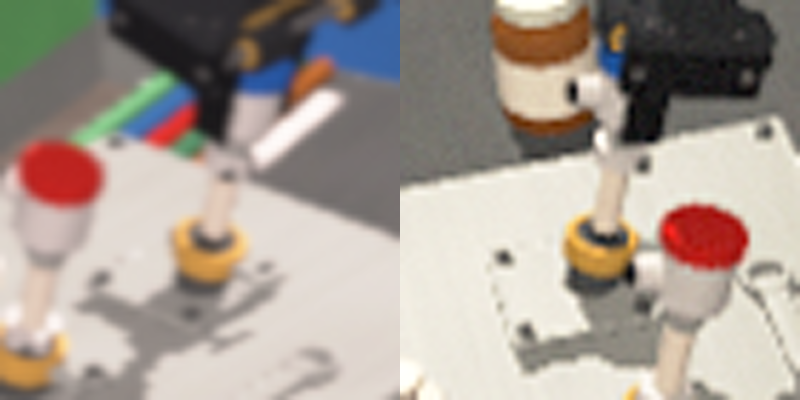

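The crops show the band showing at the tube mouth, around (213,240) on the left. The arm has risen 50.9 mm and the nets put the band about 4 mm below the mouth, so 4 mm remain.

Emit:
move_arm:
  series: "0 0 -1 0 0 0; 0 0 -2 0 0 0; 0 0 -3 0 0 0; 0 0 -4 0 0 0; 0 0 -4 0 0 0; 0 0 -4 0 0 0; 0 0 -4 0 0 0; 0 0 -4 0 0 0"

```text
time: 10.13
position: [0.5621, -0.1271, 0.3042]
tool_rot: [0.987, -0.096, 0.13, 0.013]
ft_force: [0.3, 0.7, -3.6]
grip_width: 0.0407
grip_force: 20.0
```

Run:
```python
from h import *
ft(3)
yaw=np.radians(-11.15); xk,yk,zb=frame(yaw)
o=robot.get_obs();print("risen",(o["position"]-[.576,-.1298,.251])@zb)
m=np.array([.5771,-.1280,.2464])-.048*zb; out=[]
for c in ["side","scene"]:
    p=robot.camera(c)
    for t in ["tc_band","tc_head","entry0","tc_red_head"]:
        print(c,t,[(np.round(d["xyz"],3),round(d["p"],2)) for d in robot.tip_of(p,t) if d["xyz"][2]>.1])
    q,_=cv2.projectPoints(m[None],cv2.Rodrigues(p["world_to_cam"][:3,:3])[0],p["world_to_cam"][:3,3],p["mtx"],np.array(p["distortion"]))
    u,v=q.ravel().astype(int); out.append(cv2.resize(p["img"][v-25:v+20,u-22:u+23],(400,400),interpolation=cv2.INTER_CUBIC))
cv2.imwrite("pics/c5.png",np.hstack(out)[:,:,::-1])
```

```text
tool F [-0.64 -0.65  3.14] std [0.4 0.3 0.2] M [ 0.101 -0.243  0.02 ] P [ 0.562  -0.1271  0.3042] grip 0.041375686069493156 19.994315654039383 10.2833
risen 0.055012883727838836
side tc_band [(array([ 0.59 , -0.131,  0.2  ]), 0.46)]
side tc_head [(array([ 0.565, -0.128,  0.303]), 0.47)]
side entry0 [(array([ 0.587, -0.133,  0.2  ]), 0.88), (array([0.617, 0.015, 0.2  ]), 0.75)]
side tc_red_head [(array([0.598, 0.018, 0.286]), 0.76)]
scene tc_band [(array([ 0.59 , -0.132,  0.2  ]), 0.7)]
scene tc_head [(array([ 0.563, -0.123,  0.302]), 0.5)]
scene entry0 [(array([ 0.591, -0.131,  0.2  ]), 0.7)]
scene tc_red_head [(array([0.597, 0.018, 0.289]), 0.73)]
```

View pics/c5.png

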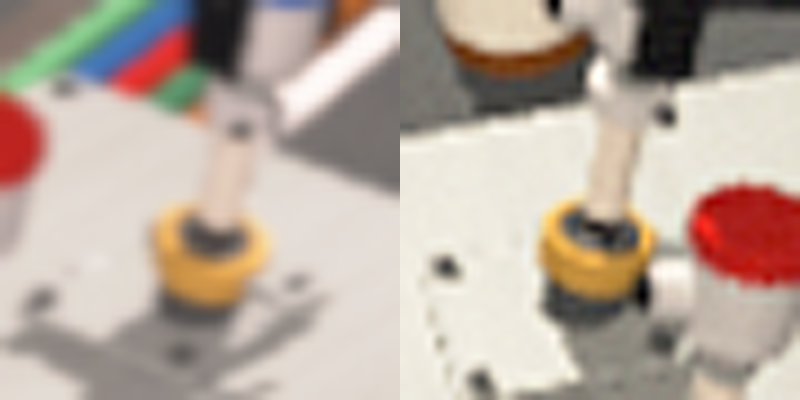

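The band now stands clear at the mouth in both crops, at left (215,235) and right (600,225). Both nets put it at z = 0.200, the arm has risen 55.0 mm, and side forces are under 1 N. I'm handing in.

```bash
python3 -c "
from rig import robot
print(robot.hand_in())"
```

```text
the job is handed in; nothing more can be done
None
```

I drew the blue-capped thermocouple up 55 mm along its tube, so its band's lower edge is at the mouth, and handed in while still holding it there, in line and with under 1 N of measured side force; the hand-in returned no verdict.

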